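# Pin the guide plate of the strap drilling jig

### The arm

A 6-joint arm with a two-finger parallel gripper is mounted at the origin on the work surface. World frame = base frame: x ahead of the robot, y to its left, z up, the work surface at z = 0. Lengths are in m, angles in rad, forces in N, time in s.
With the tool pointing down it reaches from about 0.275 to 0.75 m from the base axis. Payload 10.2 kg.
Tool frame: the origin (TCP) lies at the very end of the fingers, on their centre line; the grasp point (between the pads) lies 19 mm behind it; y points along the fingers, z is the direction in which the jaws open and shut, and the axes are right-handed (so a half turn about y gives the same grasp; the last joint's range is limited). The gripper opens to 88 mm and grips with 3 to 60 N. Pads are 18 mm wide; open, the fingers measure 123 mm over their backs; the gripper's body (75 mm by 187 mm) begins 45 mm behind the grasp point.
Start: joints at [-1.345, 0.313, 1.498, -0, 1.331, -0.223], TCP at [0.228, -0.473, 0.239] pointing down, gripper open.
Joint ranges: [-2.94, 2.94], [-0.97, 2.17], [0.19, 2.56], [-1.23, 4.37], [0.02, 3.11], [-2.88, 2.88]. Speed limits (rad/s): [2.39, 2.39, 3.01, 3.14, 3.14, 3.14].

### API

Orientations are given as a unit quaternion [x, y, z, w].
In Python, from plant import r, viewer gives the robot as it stands.
- The arm moves only by the tool carry_out, never from a script. Its arguments are lists of equal length, an entry for each row: "xyz": the shift along the world's x, y, z in m, a list of three; "rot": the turn, a rotation vector about the world's x, y, z in rad, a list of three; "grip": the opening, from 0 (shut) to 1 (fully open). In form: {"xyz": [[x, y, z], ...], "rot": [[ax, ay, az], ...], "grip": [grip, ...]}. A call has exactly 8 rows; each row shifts and turns the commanded pose from where the row before left it; what a row does not reach is not made up. A row lasts 1/10 s, in which the tool goes at most 50 mm and 8.59 degrees, less where a joint would pass 70% of its speed; a pose out of reach is approached as far as the arm can. A call with a gripper value outside its range is refused whole. The fingers move at their own pace and stop on an object; the grip force is fixed at half the most. Time passes only in rows, so rows that do not move let the fingers close, or fill a call up. It gives the time, the measured TCP pose, the force and the opening at its end, in the units of the state.
- r.state(): the state, without advancing time (a new reading comes with each control period).
- viewer.get_image(name): name is "scene" or "top" or "wrist"; returns the picture (420x560x3 uint8, red, green, blue); there is no depth.
- viewer.camera_model(name): a dict with "fovy" (degrees; the focal length in pixels is half the picture's height over the tangent of half this angle, whatever the lens; pixels are square), "cx", "cy" (the principal point, pixels), "pose" (4x4, takes a point from camera to world coordinates); the wrist camera has in their place "mount" (4x4, takes a point from camera to tool coordinates, whose origin is the TCP and whose axes are the tool frame's). Camera axes: x right, y up, looking along -z (the intrinsics and any distortion apply to the point x, -y, -z); pixel columns grow to the right and rows downward; lengths in m; the calibration is good to about 2 mm. A picture is of the moment at which its call begins: read the wrist's pose just before it. camera_model takes no time and is no camera call.
- r.sign_off(): hands the job in, once; it reports no verdict.
The state is a dict: "t": time; "q": joint angles; "qvel": joint speeds; "effort": joint torques, N m; "tool_pos": TCP position; "eef_rot": TCP orientation; "ft_force": force on the tool from outside, world axes, zero at the start; "ft_torque": the same for the moment, N m; "opening": finger opening in m.
Only numpy, scipy, OpenCV 4.12 (cv2) and the standard library are available. Lean on these libraries where they do the work, as an engineer would, in place of code of your own. Each camera call takes 0.05 s, during which the arm holds its last target.

### The job

Pin the guide plate of the strap drilling jig to its base: take the pin with the red knob out of the wooden stand and lower it, without dropping it, through the yellow-ringed hole of the guide plate into the hole hidden in the base behind it, until its collar lies flat on the plate. Then let go of it. Leave the blue pin in the stand and the dye bottle where it is.

Things in the scene. Friction and masses are not known exactly. Their poses are not given: they have to be found in the camera images.
- red_pin: Steel pin, 0.2 kg: shank 16 dia x 60 mm, last 15 mm tapering to a 6 mm nose; collar 40 dia x 6 mm; red knob 24 dia x 45 mm. Origin: axis at the collar's underside; z up to the knob (nose z -60, knob z +6 to +51 mm). Starts upright in a hole (24 dia, 66 deep) of a fixed wooden stand, 180 x 70 x 70 mm high, two holes 90 mm apart, its collar on the stand's top.
- blue_pin: The wrong pin, in the stand's other hole: same collar and knob sizes, but the knob is blue and the shank only 30 mm long. Origin and axes as for the red pin. The line between the pins is the stand's long direction.
- yellow_hole (a point): Centre of the yellow-ringed hole (30 dia) in the top of the jig's 8 mm aluminium plate, 66 mm above the bench; z up. 18 mm below, concentric, is the base's pin hole (24 dia, 44 deep): the collar lands on the plate before the nose bottoms. Jig: fixed at any heading, blue base, 200 x 100 mm; x points outward from its middle, 60 mm away. The black-ringed hole at x -120 mm has none behind it.
- dye_bottle: Loose amber dye bottle with a black cap, 54 mm in diameter, 120 mm high, a bystander to the left of the jig. Origin: centre of its underside.
There are look-alikes about, which are no part of the job. What is shaped like the red_pin but green is not meant.

How it is judged:
On the way, in this order (a step that is already met when the one before it is completed fails the run):
1. the red pin is lifted clear of the stand (height (world z) of red_pin above 0.131 m), for 0.05 s.
2. the red pin's nose is in the base's hole behind the yellow-ringed hole while the fingers still hold the knob (z of red_pin in the frame of yellow_hole below 0.036 m and horizontal distance between red_pin and yellow_hole below 0.015 m and angle between red_pin's own z axis and vertical below 0.35 rad and contact force between the fingers and red_pin above 1 N), for 0.05 s.
At the end, for the whole second after the job is handed in: The red pin stands in the yellow-ringed hole, let go and at rest: its collar within 5 mm of the guide plate, within 12 mm of the hole's centre, within 10 degrees of upright. The blue pin is within 20 mm and the dye bottle within 30 mm of where they started (z of red_pin in the frame of yellow_hole below 0.005 m and horizontal distance between red_pin and yellow_hole below 0.012 m and angle between red_pin's own z axis and vertical below 0.175 rad and linear speed of red_pin below 0.02 m/s and contact force between the fingers and red_pin below 0.2 N and distance of blue_pin from where it was at the start of the episode below 0.02 m and distance of dye_bottle from where it was at the start of the episode below 0.03 m); the robot touches nothing.
It fails at once if the blue pin is moved more than 20 mm (distance of blue_pin from where it was at the start of the episode above 0.02 m).
It fails at once if the dye bottle is moved more than 30 mm or knocked over (distance of dye_bottle from where it was at the start of the episode above 0.03 m or angle between dye_bottle's own z axis and vertical above 0.6 rad).
It also fails if it takes over 38 s, if anything falls off the work surface, if the arm or the gripper's body presses on something with over 40 N, if the wrist force passes 120 N, or if a joint passes its speed limit or range.

## Working session

There is one attempt and no reset: what is moved stays moved. The work goes in short steps, Python scripts to look and compute and a tool call to move; the robot and the scene stay as the last step left them, time stands still between calls to the robot, and variables do not carry over. Pictures are saved under pics/ and viewed, and the job is handed in when it is done.

Besides the shell and the picture viewer there is one more tool, called after "Call:" as name(argument=value, ...) on one line, values as JSON. carry_out: Moves the arm, as the interface text tells. Its arguments: {"type":"object","properties":{"xyz":{"type":"array"},"rot":{"type":"array"},"grip":{"type":"array"}},"required":["xyz","rot","grip"]}

```bash
mkdir -p pics; ls
python3 - <<'E'
from plant import r, viewer
import cv2,numpy as np
np.set_printoptions(precision=5,suppress=True)
for n in ["scene","top","wrist"]:
    m=viewer.camera_model(n); print(n,m)
s=r.state(); print(s)
for n in ["scene","top","wrist"]:
    im=viewer.get_image(n); cv2.imwrite(f"pics/{n}0.png",im[:,:,::-1])
E
```

```text
pics
scene {'fovy': 48.367008444548624, 'cx': 269.7044257876414, 'cy': 204.03365388946702, 'pose': array([[ 0.16828, -0.70191,  0.69211,  1.32201],
       [ 0.98573,  0.11666, -0.12135, -0.08842],
       [ 0.00443,  0.70265,  0.71152,  0.88543],
       [ 0.     ,  0.     ,  0.     ,  1.     ]])}
top {'fovy': 55.81545659887802, 'cx': 284.12463110680727, 'cy': 204.0708679572201, 'pose': array([[-0.02254,  0.98345, -0.17976,  0.39409],
       [-0.99944, -0.02659, -0.02011,  0.05168],
       [-0.02456,  0.17921,  0.9835 ,  0.84074],
       [ 0.     ,  0.     ,  0.     ,  1.     ]])}
wrist {'fovy': 62.28873985406089, 'cx': 275.50006482298573, 'cy': 209.23614056942696, 'mount': array([[ 0.00025, -0.96099, -0.27657, -0.07187],
       [-0.00105,  0.27657, -0.96099, -0.14599],
       [ 1.     ,  0.00053, -0.00094, -0.00093],
       [ 0.     ,  0.     ,  0.     ,  1.     ]])}
{'t': 0.0, 'q': array([-1.34537,  0.31343,  1.49843, -0.00002,  1.33103, -0.22342]), 'qvel': array([0.00182, 0.00151, 0.00104, 0.00005, 0.00117, 0.00083]), 'effort': array([ -0.00011, -40.22136, -25.22719,   0.06946,   0.03529,  -0.00008]), 'tool_pos': array([ 0.22773, -0.47275,  0.23817]), 'eef_rot': array([-0.15737,  0.68983, -0.68891,  0.15736]), 'ft_force': array([-0.1765 , -0.86144, -0.61274]), 'ft_torque': array([-0.05571,  0.03155,  0.03072]), 'opening': 0.08810517207019794}
```

View pics/scene0.png

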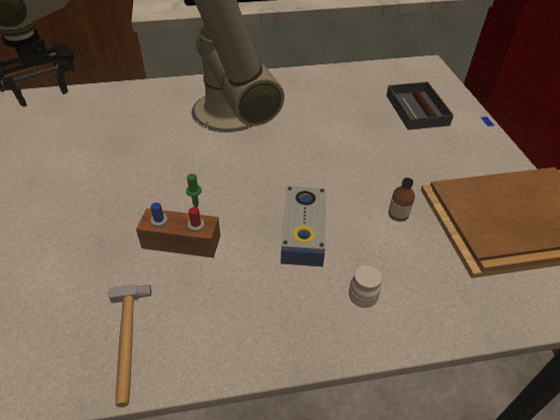

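View pics/top0.png

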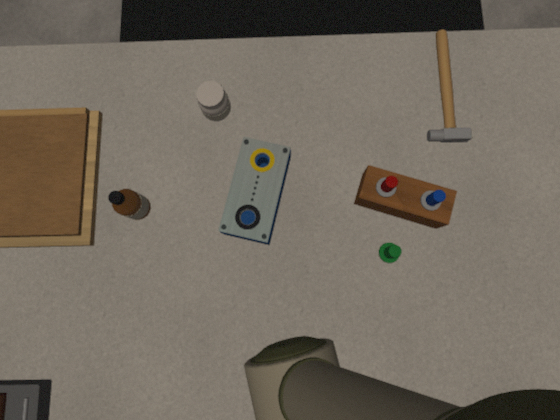

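View pics/wrist0.png

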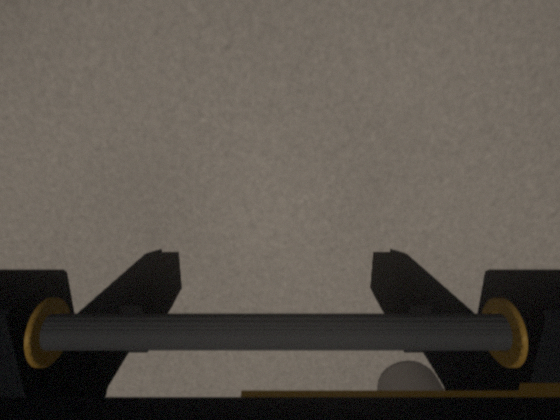

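Run:
```python
import cv2
t=cv2.imread('pics/top0.png'); s=cv2.imread('pics/scene0.png')
def c(im,x,y,w,h,k,n): cv2.imwrite('pics/'+n,cv2.resize(im[y:y+h,x:x+w],None,fx=k,fy=k,interpolation=cv2.INTER_CUBIC))
c(t,350,155,120,90,6,'c_t_stand.png'); c(t,210,130,100,90,6,'c_t_jig.png'); c(s,130,165,100,95,6,'c_s_stand.png'); c(s,270,175,80,100,6,'c_s_jig.png')
```

```text
(no output)
```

View pics/c_t_stand.png

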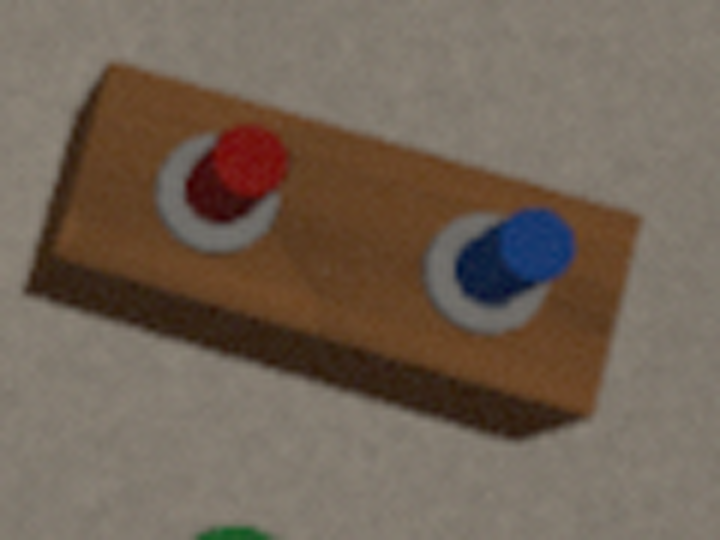

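View pics/c_t_jig.png

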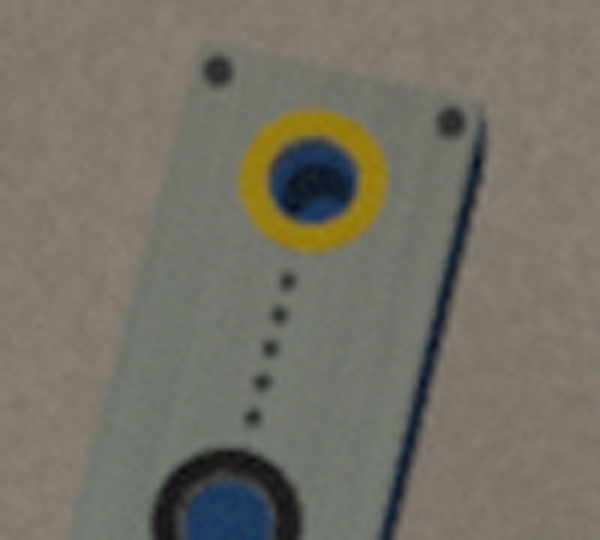

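View pics/c_s_stand.png

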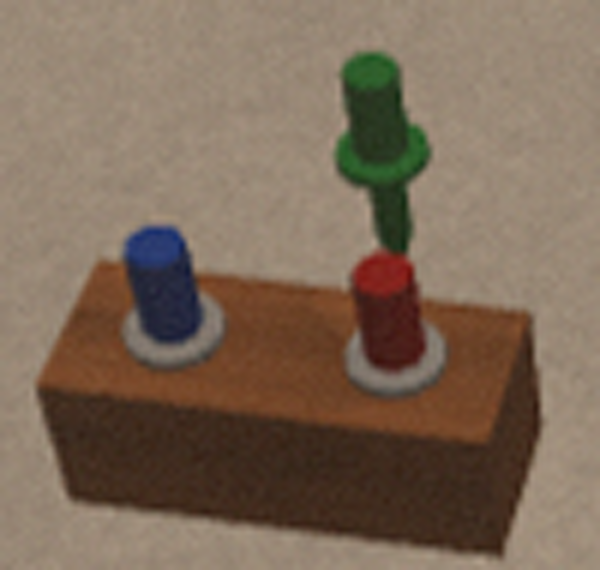

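View pics/c_s_jig.png

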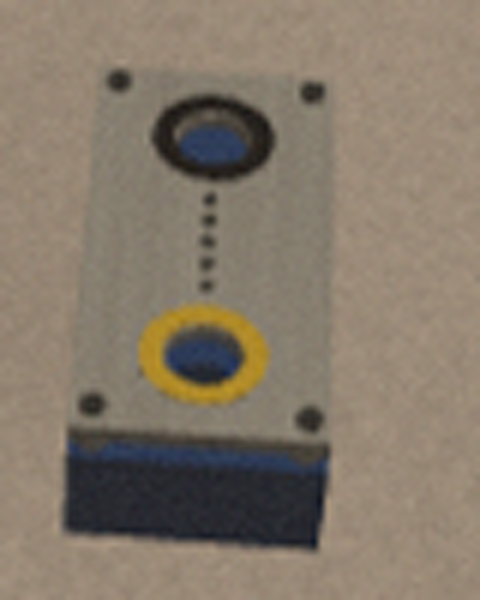

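```bash
cat > h.py <<'E'
import numpy as np
from plant import r, viewer
from scipy.spatial.transform import Rotation as R
np.set_printoptions(precision=4,suppress=True)
def ray(n,u,v,T=None):
    m=viewer.camera_model(n); f=210/np.tan(np.radians(m['fovy'])/2)
    d=np.array([(u-m['cx'])/f,-(v-m['cy'])/f,-1])
    P=m['pose'] if T is None else T@m['mount']
    return P[:3,3],P[:3,:3]@d
def pt(n,u,v,z,T=None):
    o,d=ray(n,u,v,T); return o+d*(z-o[2])/d[2]
def proj(n,p,T=None):
    m=viewer.camera_model(n); f=210/np.tan(np.radians(m['fovy'])/2)
    P=m['pose'] if T is None else T@m['mount']
    c=P[:3,:3].T@(np.asarray(p)-P[:3,3]); return np.array([m['cx']+f*c[0]/-c[2],m['cy']-f*c[1]/-c[2]])
def toolT(s):
    T=np.eye(4);T[:3,:3]=R.from_quat(s['eef_rot']).as_matrix();T[:3,3]=s['tool_pos'];return T
E
python3 - <<'E'
from h import *
g=lambda x0,y0,u,v:(x0+(u+.5)/6-.5,y0+(v+.5)/6-.5)
for nm,n,a,z in [("red top","top",g(350,155,250,161),.121),("red col","top",g(350,155,218,192),.076),("red top","scene",g(130,165,384,273),.121),("red col","scene",g(130,165,396,353),.076),
("blue top","top",g(350,155,537,244),.121),("blue col","top",g(350,155,487,272),.076),("blue top","scene",g(130,165,157,245),.121),("blue col","scene",g(130,165,174,328),.076),
("yel","top",g(210,130,314,180),.066),("yel","scene",g(270,175,204,354),.066),("blk","top",g(210,130,228,521),.066),("blk","scene",g(270,175,213,138),.066),
("bottlecap","top",(117,198),.12),("bottle","scene",(408,183),.12),("green top","top",(395,250),.111),("green top","scene",g(130,165,371,70),.111)]:
    print(nm,n,pt(n,*a,z))
s=r.state();T=toolT(s);print(T)
E
```

```text
red top top [ 0.5629 -0.133   0.121 ]
red col top [ 0.5634 -0.1334  0.076 ]
red top scene [ 0.5692 -0.1315  0.121 ]
red col scene [ 0.569  -0.1318  0.076 ]
blue top top [ 0.5344 -0.2183  0.121 ]
blue col top [ 0.5344 -0.2183  0.076 ]
blue top scene [ 0.5401 -0.2159  0.121 ]
blue col scene [ 0.5414 -0.2168  0.076 ]
yel top [0.6287 0.1106 0.066 ]
yel scene [0.6328 0.1126 0.066 ]
blk top [0.5128 0.1404 0.066 ]
blk scene [0.5171 0.1423 0.066 ]
bottlecap top [0.5459 0.3792 0.12  ]
bottle scene [0.5619 0.3832 0.12  ]
green top top [ 0.4371 -0.1333  0.111 ]
green top scene [ 0.4419 -0.1309  0.111 ]
[[-0.901  -0.0002  0.4339  0.2277]
 [-0.4339  0.0009 -0.901  -0.4728]
 [-0.0002 -1.     -0.0009  0.2383]
 [ 0.      0.      0.      1.    ]]
```

Call:
carry_out(xyz=[[0.03, 0.03, 0], [0.03, 0.03, 0], [0.03, 0.03, 0], [0.03, 0.03, 0], [0.03, 0.03, 0], [0.03, 0.03, 0], [0.03, 0.03, 0], [0.03, 0.03, 0]], rot=[[0, 0, 0.1], [0, 0, 0.1], [0, 0, 0.1], [0, 0, 0.1], [0, 0, 0.1], [0, 0, 0.1], [0, 0, 0.1], [0, 0, 0.1]], grip=[1, 1, 1, 1, 1, 1, 1, 1])

```text
t: 0.95
tool_pos: [0.4687, -0.2315, 0.2386]
eef_rot: [-0.415, 0.573, -0.573, 0.415]
ft_force: [-0.1, -0.3, 0.1]
opening: 0.0881
```

Call:
carry_out(xyz=[[0.03, 0.03, 0], [0.03, 0.03, 0], [0.03, 0.03, 0], [0.008, 0.01, 0], [0, 0, 0], [0, 0, 0], [0, 0, 0], [0, 0, 0]], rot=[[0, 0, 0], [0, 0, 0], [0, 0, 0], [0, 0, 0], [0, 0, 0], [0, 0, 0], [0, 0, 0], [0, 0, 0]], grip=[1, 1, 1, 1, 1, 1, 1, 1])

```text
t: 1.75
tool_pos: [0.5652, -0.1341, 0.2389]
eef_rot: [0.413, -0.574, 0.574, -0.413]
ft_force: [-0.5, 0.4, 0.2]
opening: 0.088
```

Run:
```python
from h import *
import cv2
s=r.state();T=toolT(s);print(T,s['t'],s['q']);np.save('T1.npy',T)
im=viewer.get_image("wrist");cv2.imwrite('pics/w1.png',im[:,:,::-1])
for p in [(.566,-.1325,.121),(.566,-.1325,.076)]: print(proj("wrist",p,T))
```

```text
[[-0.3181  0.0001  0.9481  0.5652]
 [-0.9481 -0.0001 -0.3181 -0.1341]
 [ 0.0001 -1.      0.0001  0.2389]
 [ 0.      0.      0.      1.    ]] 1.75 [-0.4345  0.437   1.3207 -0.0001  1.3838 -0.1108]
[275.7789 202.3237]
[275.7277 189.5664]
```

View pics/w1.png

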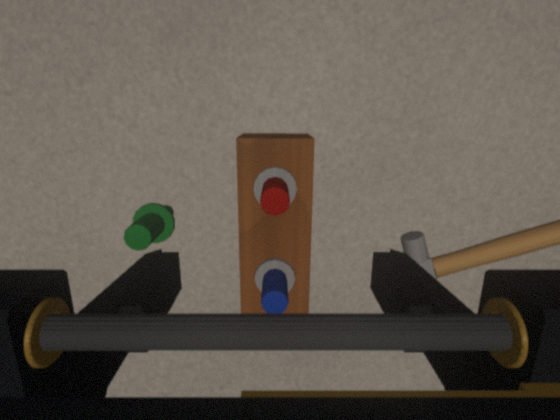

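Run:
```python
import cv2
t=cv2.imread('pics/w1.png')
cv2.imwrite('pics/w1c.png',cv2.resize(t[130:310,220:330],None,fx=3.3,fy=3.3,interpolation=cv2.INTER_CUBIC))
cv2.imwrite('pics/w1d.png',cv2.resize(t[155:235,235:315],None,fx=7,fy=7,interpolation=cv2.INTER_CUBIC))
```

```text
(no output)
```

View pics/w1d.png

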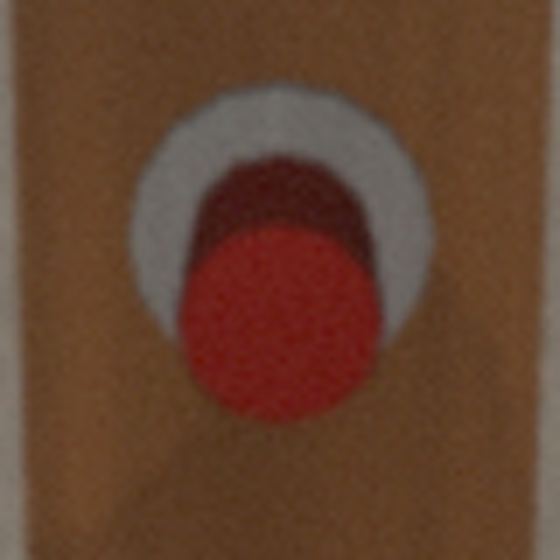

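Run:
```python
from h import *
T=np.load('T1.npy')
a=pt("wrist",275.2,201.1,.121,T);b=pt("wrist",275.3,188.5,.076,T);print(a,b,a-T[:3,3])
```

```text
[ 0.5659 -0.1314  0.121 ] [ 0.5659 -0.1314  0.076 ] [ 0.0007  0.0027 -0.1179]
```

Call:
carry_out(xyz=[[0.001, 0.003, -0.02], [0, 0, -0.035], [0, 0, -0.035], [0, 0, -0.03], [0, 0, -0.02], [0, 0, -0.01], [0, 0, -0.005], [0, 0, 0]], rot=[[0, 0, 0], [0, 0, 0], [0, 0, 0], [0, 0, 0], [0, 0, 0], [0, 0, 0], [0, 0, 0], [0, 0, 0]], grip=[1, 1, 1, 1, 1, 1, 1, 1])

```text
t: 2.6
tool_pos: [0.5669, -0.1303, 0.084]
eef_rot: [0.413, -0.574, 0.574, -0.413]
ft_force: [-0.3, -0.5, -0.3]
opening: 0.0883
```

Call:
carry_out(xyz=[[0, 0, 0], [0, 0, 0], [0, 0, 0], [0, 0, 0], [0, 0, 0], [0, 0, 0], [0, 0, 0], [0, 0, 0]], rot=[[0, 0, 0], [0, 0, 0], [0, 0, 0], [0, 0, 0], [0, 0, 0], [0, 0, 0], [0, 0, 0], [0, 0, 0]], grip=[1, 0, 0, 0, 0, 0, 0, 0])

```text
t: 3.4
tool_pos: [0.5668, -0.13, 0.0837]
eef_rot: [0.413, -0.574, 0.574, -0.413]
ft_force: [-0.0, 0.3, -0.3]
opening: 0.0342
```

Not shut yet (34 mm); wait on.

Call:
carry_out(xyz=[[0, 0, 0], [0, 0, 0], [0, 0, 0], [0, 0, 0], [0, 0, 0], [0, 0, 0], [0, 0, 0], [0, 0, 0]], rot=[[0, 0, 0], [0, 0, 0], [0, 0, 0], [0, 0, 0], [0, 0, 0], [0, 0, 0], [0, 0, 0], [0, 0, 0]], grip=[0, 0, 0, 0, 0, 0, 0, 0])

```text
t: 4.2
tool_pos: [0.5667, -0.13, 0.0837]
eef_rot: [-0.413, 0.574, -0.574, 0.413]
ft_force: [-0.9, 0.6, 0.4]
opening: 0.0231
```

Run:
```python
from h import *
import cv2
s=r.state();print(s['t'],s['tool_pos'],s['ft_force'],s['opening'])
im=viewer.get_image("wrist");cv2.imwrite('pics/w2.png',im[:,:,::-1])
```

```text
4.2 [ 0.5667 -0.13    0.0837] [-0.9367  0.5536  0.4226] 0.023116975193157398
```

View pics/w2.png

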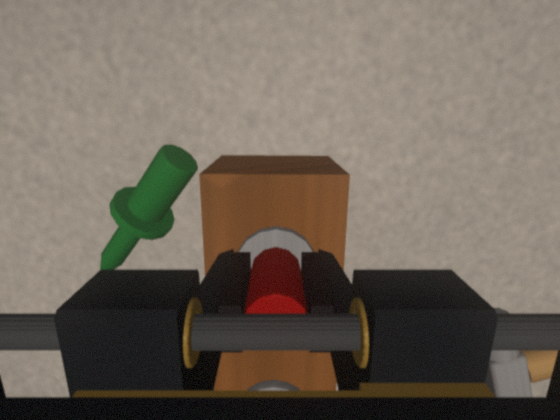

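Call:
carry_out(xyz=[[0, 0, 0.01], [0, 0, 0.015], [0, 0, 0.02], [0, 0, 0.02], [0, 0, 0.02], [0, 0, 0.015], [0, 0, 0], [0, 0, 0]], rot=[[0, 0, 0], [0, 0, 0], [0, 0, 0], [0, 0, 0], [0, 0, 0], [0, 0, 0], [0, 0, 0], [0, 0, 0]], grip=[0, 0, 0, 0, 0, 0, 0, 0])

```text
t: 5.05
tool_pos: [0.5666, -0.1299, 0.1835]
eef_rot: [-0.413, 0.574, -0.574, 0.413]
ft_force: [1.3, -1.0, -3.0]
opening: 0.0233
```

Run:
```python
from h import *
import cv2
s=r.state();print(s['t'],s['tool_pos'],s['ft_force'],s['opening']);np.save('T3.npy',toolT(s))
im=viewer.get_image("wrist");im2=viewer.get_image("scene");cv2.imwrite('pics/w3.png',im[:,:,::-1]);cv2.imwrite('pics/s3.png',cv2.resize(im2[100:260,120:320,::-1],None,fx=3.5,fy=3.5,interpolation=cv2.INTER_CUBIC))
```

```text
5.05 [ 0.5666 -0.1299  0.1835] [ 1.3321 -1.0104 -3.0072] 0.023266046424982693
```

View pics/w3.png

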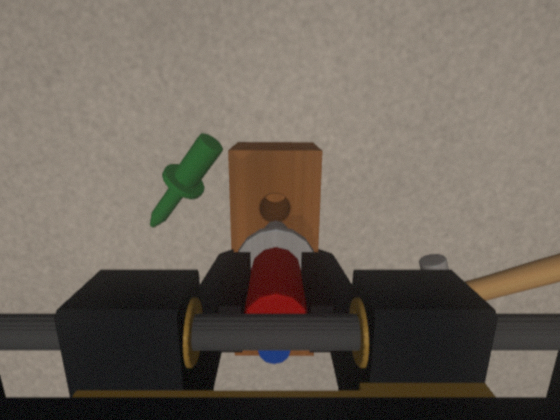

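View pics/s3.png

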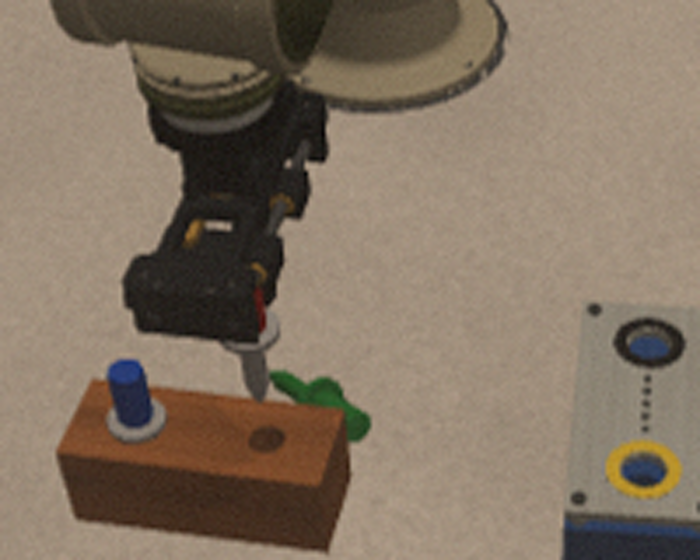

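Run:
```python
from h import *
import cv2
T=np.load('T3.npy')
print(pt("scene",120+262.5/3.5-.5,100+401/3.5-.5,.110), pt("scene",120+250/3.5-.5,100+337/3.5-.5,.170))
p=np.array([.5659,-.1314,0])
for z in (.11,.17): print(proj("wrist",p+[0,0,z],T),proj("scene",p+[0,0,z]))
t=cv2.imread('pics/w3.png')
cv2.imwrite('pics/w3c.png',cv2.resize(t[190:320,220:330],None,fx=5,fy=5,interpolation=cv2.INTER_CUBIC))
```

```text
[ 0.5713 -0.1307  0.11  ] [ 0.5729 -0.132   0.17  ]
[275.1187 224.5234] [194.0674 212.4043]
[274.9912 262.8511] [191.0448 193.5581]
```

View pics/w3c.png

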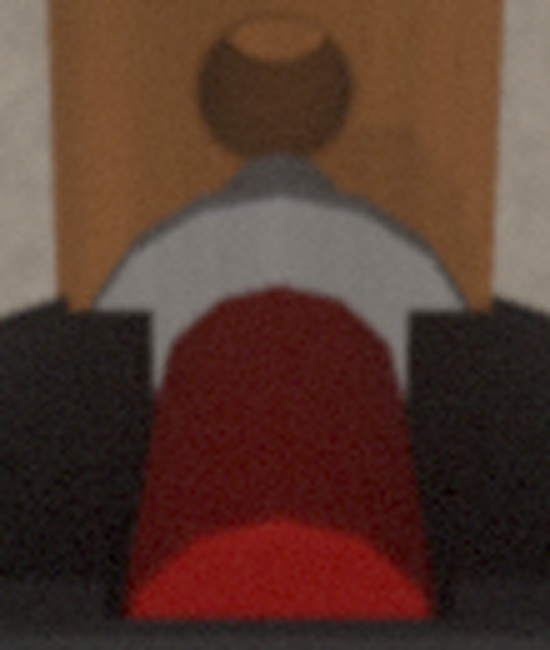

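Call:
carry_out(xyz=[[0.003, 0.01, 0], [0.005, 0.02, 0], [0.008, 0.03, 0], [0.009, 0.035, 0], [0.01, 0.035, 0], [0.01, 0.035, 0], [0.008, 0.03, 0], [0.006, 0.022, 0]], rot=[[0, 0, 0], [0, 0, 0], [0, 0, 0], [0, 0, 0], [0, 0, 0], [0, 0, 0], [0, 0, 0], [0, 0, 0]], grip=[0, 0, 0, 0, 0, 0, 0, 0])

```text
t: 5.95
tool_pos: [0.6257, 0.0899, 0.183]
eef_rot: [-0.414, 0.574, -0.573, 0.414]
ft_force: [-0.1, -0.9, -2.6]
opening: 0.0229
```

Call:
carry_out(xyz=[[0.004, 0.015, 0], [0.002, 0.0115, 0], [0, 0, 0], [0, 0, 0], [0, 0, 0], [0, 0, 0], [0, 0, 0], [0, 0, 0]], rot=[[0, 0, 0], [0, 0, 0], [0, 0, 0], [0, 0, 0], [0, 0, 0], [0, 0, 0], [0, 0, 0], [0, 0, 0]], grip=[0, 0, 0, 0, 0, 0, 0, 0])

```text
t: 6.75
tool_pos: [0.6318, 0.1132, 0.1838]
eef_rot: [0.413, -0.574, 0.574, -0.413]
ft_force: [0.6, -0.5, -2.3]
opening: 0.0232
```

Run:
```python
from h import *
import cv2
s=r.state();print(s['t'],s['tool_pos'],s['ft_force'],s['opening']);T=toolT(s);np.save('T4.npy',T)
im=viewer.get_image("wrist")[:,:,::-1];im2=viewer.get_image("scene");cv2.imwrite('pics/w4.png',im);cv2.imwrite('pics/s4.png',cv2.resize(im2[120:280,220:380,::-1],None,fx=3.5,fy=3.5,interpolation=cv2.INTER_CUBIC))
cv2.imwrite('pics/w4c.png',cv2.resize(im[170:320,200:350],None,fx=4,fy=4,interpolation=cv2.INTER_CUBIC))
print(proj("wrist",(.631,.112,.066),T))
```

```text
6.75 [0.6318 0.1132 0.1838] [ 0.5905 -0.4518 -2.2763] 0.023207248079593002
[274.9446 206.2527]
```

View pics/w4c.png

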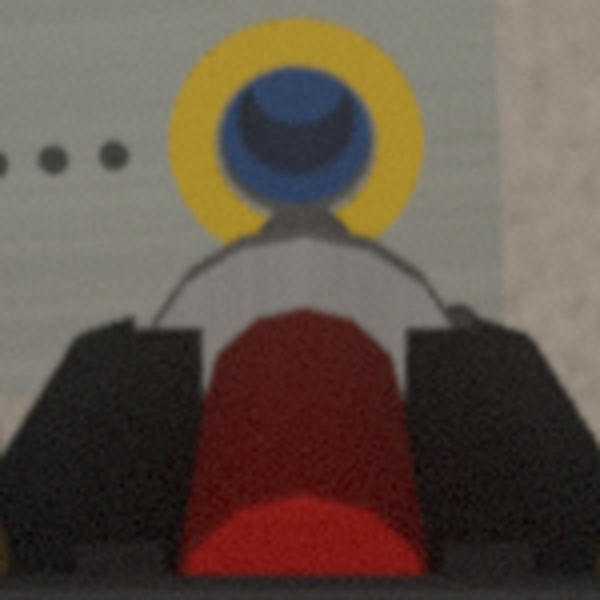

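View pics/s4.png

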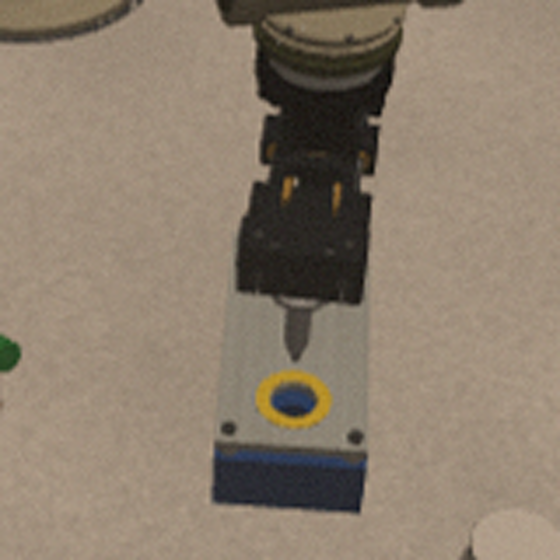

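Run:
```python
from h import *
T=np.load('T4.npy');T3=np.load('T3.npy')
h=pt("wrist",273.7,204.2,.066,T);print(h)
off=T3[:3,:3].T@(np.array([.5659,-.1314,0])-T3[:3,3]);pin=T[:3,:3]@off+T[:3,3];print(pin,h-pin)
```

```text
[0.6306 0.1139 0.066 ]
[0.6311 0.1117 0.0003] [-0.0005  0.0022  0.0657]
```

Call:
carry_out(xyz=[[-0.0005, 0.002, 0], [0, 0, -0.01], [0, 0, -0.015], [0, 0, -0.015], [0, 0, -0.01], [0, 0, -0.005], [0, 0, 0], [0, 0, 0]], rot=[[0, 0, 0], [0, 0, 0], [0, 0, 0], [0, 0, 0], [0, 0, 0], [0, 0, 0], [0, 0, 0], [0, 0, 0]], grip=[0, 0, 0, 0, 0, 0, 0, 0])

```text
t: 7.65
tool_pos: [0.6316, 0.1155, 0.1293]
eef_rot: [0.413, -0.573, 0.574, -0.414]
ft_force: [-0.8, -0.3, -2.2]
opening: 0.0231
```

Run:
```python
from h import *
import cv2
s=r.state();print(s['t'],s['tool_pos'],s['ft_force'],s['opening'])
im=viewer.get_image("wrist")[:,:,::-1];im2=viewer.get_image("scene");cv2.imwrite('pics/s5.png',cv2.resize(im2[180:260,260:360,::-1],None,fx=6,fy=6,interpolation=cv2.INTER_CUBIC))
cv2.imwrite('pics/w5c.png',cv2.resize(im[170:320,200:350],None,fx=4,fy=4,interpolation=cv2.INTER_CUBIC))
```

```text
7.65 [0.6316 0.1155 0.1293] [-0.8262 -0.2797 -2.1843] 0.023110301063234594
```

View pics/w5c.png

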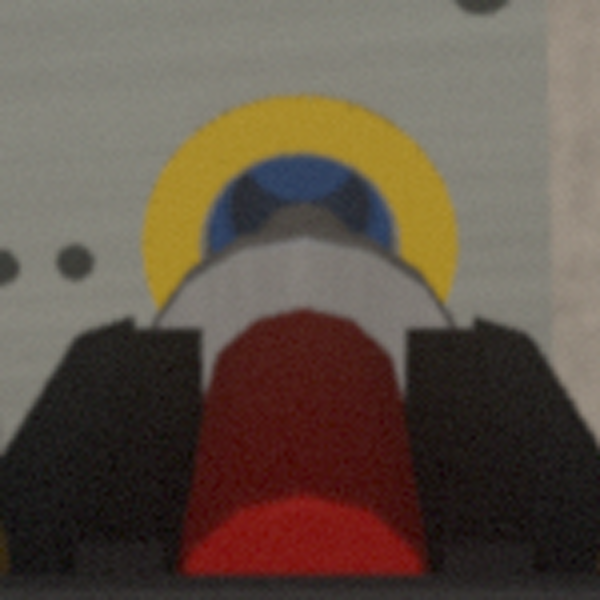

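View pics/s5.png

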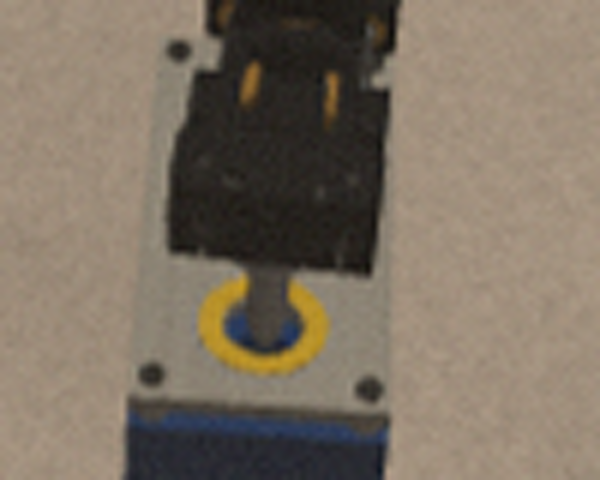

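Call:
carry_out(xyz=[[-0.001, 0, 0], [0, 0, -0.005], [0, 0, -0.008], [0, 0, -0.008], [0, 0, -0.008], [0, 0, -0.006], [0, 0, 0], [0, 0, 0]], rot=[[0, 0, 0], [0, 0, 0], [0, 0, 0], [0, 0, 0], [0, 0, 0], [0, 0, 0], [0, 0, 0], [0, 0, 0]], grip=[0, 0, 0, 0, 0, 0, 0, 0])

```text
t: 8.55
tool_pos: [0.6304, 0.1155, 0.0937]
eef_rot: [0.413, -0.574, 0.574, -0.413]
ft_force: [-0.1, -0.3, -2.1]
opening: 0.023
```

Collar now about 14 mm above the plate, no contact force. On down, in small rows.

Call:
carry_out(xyz=[[0, 0, -0.004], [0, 0, -0.004], [0, 0, -0.003], [0, 0, -0.001], [0, 0, 0], [0, 0, 0], [0, 0, 0], [0, 0, 0]], rot=[[0, 0, 0], [0, 0, 0], [0, 0, 0], [0, 0, 0], [0, 0, 0], [0, 0, 0], [0, 0, 0], [0, 0, 0]], grip=[0, 0, 0, 0, 0, 0, 0, 0])

```text
t: 9.35
tool_pos: [0.6303, 0.1155, 0.0819]
eef_rot: [0.413, -0.574, 0.574, -0.413]
ft_force: [0.1, -0.1, -1.7]
opening: 0.0229
```

Call:
carry_out(xyz=[[0, 0, -0.001], [0, 0, -0.001], [0, 0, 0], [0, 0, 0], [0, 0, 0], [0, 0, 0], [0, 0, 0], [0, 0, 0]], rot=[[0, 0, 0], [0, 0, 0], [0, 0, 0], [0, 0, 0], [0, 0, 0], [0, 0, 0], [0, 0, 0], [0, 0, 0]], grip=[0, 0, 0, 0, 0, 0, 0, 0])

```text
t: 10.15
tool_pos: [0.6303, 0.1155, 0.0797]
eef_rot: [0.413, -0.574, 0.574, -0.413]
ft_force: [0.5, -0.5, -1.4]
opening: 0.0233
```

Call:
carry_out(xyz=[[0, 0, -0.0005], [0, 0, -0.0005], [0, 0, 0], [0, 0, 0], [0, 0, 0], [0, 0, 0], [0, 0, 0], [0, 0, 0]], rot=[[0, 0, 0], [0, 0, 0], [0, 0, 0], [0, 0, 0], [0, 0, 0], [0, 0, 0], [0, 0, 0], [0, 0, 0]], grip=[0, 0, 0, 0, 0, 0, 0, 0])

```text
t: 10.95
tool_pos: [0.6303, 0.1155, 0.0796]
eef_rot: [0.413, -0.574, 0.574, -0.414]
ft_force: [-3.3, -1.2, 6.6]
opening: 0.0235
```

Run:
```python
from h import *
import cv2
s=r.state();print(s['t'],s['tool_pos'],s['ft_force'],s['opening'])
im=viewer.get_image("wrist")[:,:,::-1];im2=viewer.get_image("scene");cv2.imwrite('pics/s6.png',cv2.resize(im2[180:260,260:360,::-1],None,fx=6,fy=6,interpolation=cv2.INTER_CUBIC))
cv2.imwrite('pics/w6c.png',cv2.resize(im[170:320,200:350],None,fx=4,fy=4,interpolation=cv2.INTER_CUBIC))
```

```text
10.95 [0.6303 0.1155 0.0796] [-3.3007 -1.1725  6.5739] 0.023501674966361127
```

View pics/w6c.png

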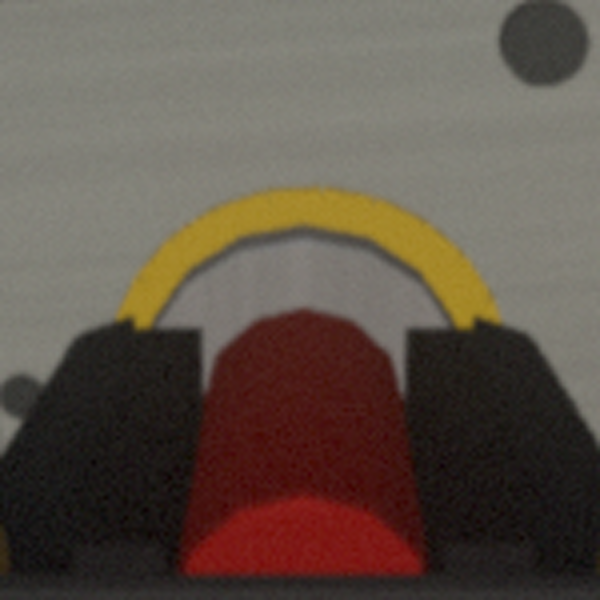

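View pics/s6.png

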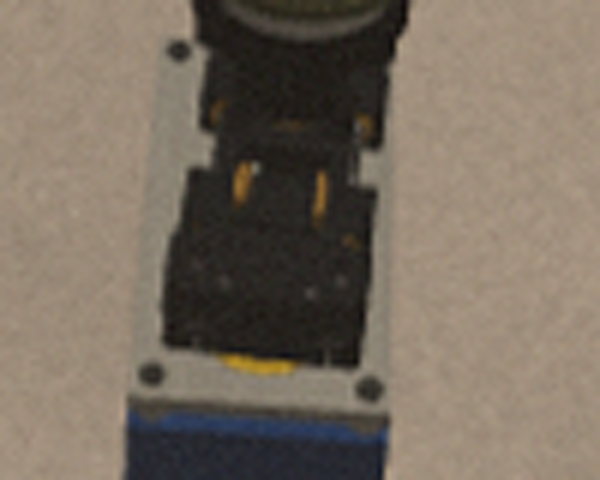

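Contact (+8 N), and the collar lies on the ring, well centred. Open, then go up; the knob must be clear before lifting.

Call:
carry_out(xyz=[[0, 0, 0], [0, 0, 0], [0, 0, 0], [0, 0, 0], [0, 0, 0], [0, 0, 0], [0, 0, 0], [0, 0, 0]], rot=[[0, 0, 0], [0, 0, 0], [0, 0, 0], [0, 0, 0], [0, 0, 0], [0, 0, 0], [0, 0, 0], [0, 0, 0]], grip=[0.8, 0.8, 0.8, 0.8, 0.8, 0.8, 0.8, 0.8])

```text
t: 11.85
tool_pos: [0.6303, 0.1155, 0.0787]
eef_rot: [0.413, -0.574, 0.574, -0.413]
ft_force: [-0.1, -0.7, -0.6]
opening: 0.0705
```

Call:
carry_out(xyz=[[0, 0, 0.005], [0, 0, 0.015], [0, 0, 0.02], [0, 0, 0.03], [0, 0, 0.03], [0, 0, 0.02], [0, 0, 0], [0, 0, 0]], rot=[[0, 0, 0], [0, 0, 0], [0, 0, 0], [0, 0, 0], [0, 0, 0], [0, 0, 0], [0, 0, 0], [0, 0, 0]], grip=[0.8, 0.8, 0.8, 0.8, 0.8, 0.8, 0.8, 0.8])

```text
t: 12.65
tool_pos: [0.6301, 0.1155, 0.1987]
eef_rot: [0.413, -0.574, 0.574, -0.413]
ft_force: [0.3, -0.5, -0.6]
opening: 0.0706
```

Run:
```python
from h import *
import cv2
s=r.state();print(s['t'],s['tool_pos'],s['ft_force'],s['opening']);T=toolT(s);np.save('T7.npy',T)
im=viewer.get_image("wrist")[:,:,::-1];im2=viewer.get_image("scene")[:,:,::-1];cv2.imwrite('pics/s7.png',im2)
cv2.imwrite('pics/w7.png',im)
c=np.array([.6306,.1139,0])
for z in(.066,.072,.117):print(proj("wrist",c+[0,0,z],T))
```

```text
12.65 [0.6301 0.1155 0.1987] [ 0.3423 -0.4857 -0.6121] 0.07060791597181652
[276.6146 201.4091]
[276.6394 203.2945]
[276.8634 220.3312]
```

View pics/w7.png

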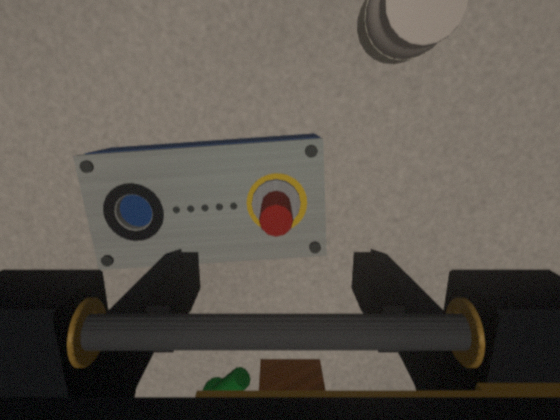

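View pics/s7.png

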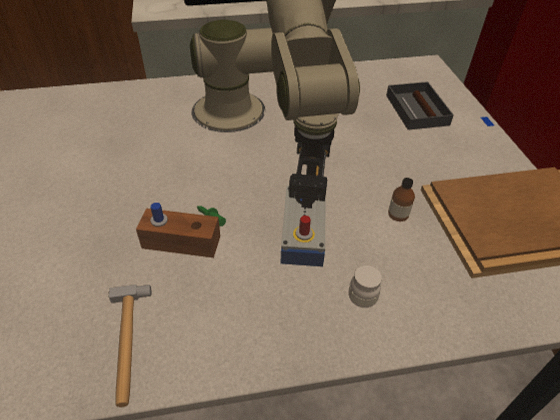

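```bash
python3 -c "
from plant import r
print(r.sign_off())"
```

```text
the job is handed in; nothing more can be done
None
```

The red pin is pinned into the yellow-ringed hole with its collar on the guide plate, and the job is handed in. It took about 12.7 s of the 38 s allowed. I gripped the pin by its knob, lifted it clear of the stand and lowered it in while still holding it. I let go only after the collar touched the plate, at about 8 N, and then raised the gripper about 120 mm.

**Last checks:**
- **Red pin:** in the last wrist picture the knob top is at about (276, 221); a seated, upright pin should show at (277, 220). The collar sits centred on the yellow ring.
- **Blue pin and dye bottle:** by eye, both are in the same place in the scene picture as at the start.
- **Gripper:** it is clear of everything, and the wrist force is back to near zero.

**What disagreed or went wrong:**
- **Camera offset:** the scene and top cameras disagreed by about 4–6 mm in x for the pins and the hole. I used the wrist camera for the final alignment instead.
- **Green look-alike:** it stood upright behind the stand at the start and is now lying on the bench. It tipped at about the time of the grasp. I don't know whether the gripper brushed it or it toppled by itself. It is still on the bench and is not part of the judged conditions.

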